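# Dock a plug-in module and draw it tight with the cam lock

## Robot

A 7-joint arm with a two-finger parallel gripper is mounted at the origin on the work surface. World frame = base frame: x ahead of the robot, y to its left, z up, the work surface at z = 0. Lengths are in mm, angles in rad, forces in N, time in s.
With the tool pointing down it reaches from about 425 to 875 mm from the base axis. Payload 4.7 kg.
Tool frame: the origin (TCP) lies at the very end of the fingers, on their centre line; the grasp point (between the pads) lies 19 mm behind it; z points along the fingers, y is the line along which they close (so a half turn about z gives the same grasp; the last joint's range is limited). The gripper opens to 87 mm and grips with 3 to 60 N. Pads are 19 mm wide; open, the fingers measure 117 mm over their backs; the gripper's body (75 mm by 190 mm) begins 51 mm behind the grasp point.
Start: joints at [1.224, 0.321, -0.07, 1.45, 0.023, 1.371, -0.057], TCP at [229.446, -608.178, 222.587] pointing down, gripper open.
Joint ranges: [-2.86, 2.86], [-0.3, 2.09], [-1.38, 1.24], [0.06, 2.45], [-1.56, 4.7], [0.09, 2.05], [-2.69, 2.69]. Speed limits (rad/s): [2.57, 2.57, 3.14, 3.14, 3.14, 3.14, 3.14].

## Interface

Orientations are given as a 3x3 rotation matrix whose columns are the frame's x, y, z axes.
In Python, from rig import ctrl, camera, camera_model gives the robot as it stands. The module is installed in compiled form; this text tells all that it offers.
- The arm moves only by the tool step_arm, never from a script. Its argument "motion" is a list of rows, each a list of 6 numbers: the shift along the world's x, y, z in units of 150 mm (1.0 is 150 mm), then the turn, a rotation vector about the world's x, y, z in units of 90 degrees (1.0 is 90 degrees). A call has 1 to 10 rows; each row is the pose to reach, as a shift and turn from the pose commanded when the call began; what a row does not reach only later rows make up. A row lasts 1/12 s, in which the tool goes at most 41.7 mm and 7.16 degrees, less where a joint would pass 70% of its speed; a pose out of reach is approached as far as the arm can. A call with a number of a shift or a turn outside -1 to 1 is refused whole. A call with a gripper value outside its range is refused whole. "grip" is the opening, from -1 (shut) to 1 (fully open), set as the call begins (left out, the last holds). The fingers move at their own pace and stop on an object; "grip_force" is the grip in N (left out, the last holds). Time passes only in rows, so rows that repeat a pose let the fingers close. It gives the time, the measured TCP pose, the force, the opening and the grip force at its end, in the units of the state.
- ctrl.get_obs(): the state, without advancing time (a new reading comes with each control period).
- camera(name): name is "scene" or "top"; returns the picture (384x512x3 uint8, red, green, blue); there is no depth.
- camera_model(name): a dict with "intrinsics" (3x3 intrinsics, pixels), "rvec" (rotation vector, rad) and "tvec" (3), from world to camera coordinates, as OpenCV has them. Camera axes: x right, y down, z forward; pixel columns grow to the right and rows downward; lengths in mm; the calibration is good to about 2 mm. A picture is of the moment at which its call begins. camera_model takes no time and is no camera call.
- ctrl.hand_in(): hands the job in; it is judged then, once.
The state is a dict: "t": time; "q": joint angles; "dq": joint speeds; "tau": joint torques, N m; "tcp_pos": TCP position; "tool_rot": TCP orientation; "force": force on the tool from outside, world axes, zero at the start; "wrist_torque": the same for the moment, N m; "finger_gap": opening from 0.0 (shut) to 1.0 (fully open); "finger_force": force on a finger pad.
Only numpy, scipy, OpenCV 4.12 (cv2) and the standard library are available. Lean on these libraries where they do the work, as an engineer would, in place of code of your own. Each camera call takes 0.05 s, during which the arm holds its last target. There are 200 camera calls.

## Task

Slide the grey module along its tray until the head of its bolt lies in the open mouth of the red cam, then turn the cam clockwise by the black knob on its crank, about half a turn, until its hook has drawn the module firmly against the blue stop: properly tight, but not overtightened. Let go, and leave the other things on the bench alone.

Things in the scene. Friction and masses are not known exactly. Their poses are not given: they have to be found in the camera images.
- dock: Docking station screwed to the bench; its place and yaw vary. Aluminium tray 360 x 124 mm, 10 mm thick. Origin at bench height (z = 0) straight below the cam's axis; +x is the way the module slides home (it comes from -x), z up. Two low black rails, top 24 mm above the bench, 93 mm apart, x = -262 to -62 mm, guide the module.
- dock_face (a point): Point on the dock: on the plane of the blue stop's face that looks to the module, on the centre line, at the tray's top (10 mm above the bench), 58 mm from the cam's axis; axes as the dock's. The module is home when point module_front reaches this plane.
- plungers (a joint): Travel (m) of two brass spring plungers that stand out 6 mm from the stop towards the module: 0 when out, 0.006 when flush. They resist with 1.6 N at first touch, 4 N when flush. A released module may be pushed back until it is 6 mm short of the stop; that is near enough for the cam's hook to catch.
- stop: Blue stop of the dock: two blocks 10 x 36 x 34 mm, one either side of the bolt's path, top 44 mm above the bench, which the module's front is drawn against; origin as the dock's. Backed with stiff rubber: it gives 0.4 mm under 40 N.
- module: Grey plug-in module, 120 (along the slide) x 90 x 40 mm, about 0.5 kg, loose on the tray between the rails with 1.5 mm play a side, starting 35 to 75 mm short of the stop. Slides easily (1 to 2 N). Origin at the centre of its underside, 10 mm above the bench; +x points to the stop.
- module_front (a point): Point on the module: lower edge of its front face, on the centre line; axes as the module's.
- module_bolt (a point): Where the bolt leaves the module's front, 25 mm above its underside. The 8 mm steel bolt ends about 33 mm out in a brass head, an 8 mm round pin hanging down to 5 mm above the module's underside. How far it is screwed in varies by a millimetre or so and is not measured, so the angle at which the cam comes up tight varies too.
- module_grip (a point): Centre of the upper part of the module's black fin, 76 mm above the bench; axes as the module's. The fin is 12 mm thick (along the slide, x), 46 mm wide (y) and rises to 91 mm above the bench; the case's top below it is 50 mm above the bench.
- cam (a joint): Angle of the red cam, rad; grows clockwise seen from above. Up to 0.9 the hook's mouth faces the module (starts open, at 0 to 0.5). From 1.1 to 1.6 the hook passes behind the bolt's head, by 2.0 it has drawn the module nearly home, and it comes up tight somewhere from 2.1 to 3.8, about half a turn from the start. It ends at 4.1 and stays where it is left.
- cam_knob (a point): Grip point of the cam's black knob, a fixed upright round peg, 16 mm thick, from 57 to 100 mm above the bench, at the end of the cam's red crank arm (16 mm wide, top 57 mm above the bench), 55 mm from the cam's axis. This point is on the peg's centre line, 84 mm above the bench; it goes round with the cam (at joint value 0 it is at 1.9 rad from the dock's +x towards its +y).
- cam_disc (a point): Centre of the red disc, on the cam's axis, 13 mm above the bench; the disc is 94 mm across. Force at the knob, along its circle, that keeps the cam turning: 1 N free, 2 to 6 N while it draws the module in (1.1 to 2.0 rad), 2 to 4 N after that, then climbing steeply (2 to 5 N per 0.1 rad) once the module meets the stop. Properly tight is 6 to 7.5 N while still turning, met past 2.0 rad; turn slowly there. Over 9 N may do damage.
- screwdriver: Screwdriver, 170 mm, lying beside the dock's tray. Bystander; origin at its underside.
- bit_box: Closed orange bit box, 75 x 45 x 18 mm, lying on the bench on the other side of the tray from the screwdriver. Bystander; origin at the centre of its underside.
- spare_module: A second module with a GREEN case and no bolt, 120 x 90 x 40 mm, standing on the bench away from the dock. Bystander; origin at the centre of its underside.
- multimeter: Yellow multimeter, 150 x 75 x 34 mm, lying on the bench. Bystander; origin at the centre of its underside.
- tape: Blue tape reel, 84 mm across, 22 mm high, lying flat. Bystander; origin at the centre of its underside.
- cleaner: Spray can, 52 mm across, about 150 mm tall, standing. Bystander; origin at the centre of its underside.
- wrench: Spanner, 160 mm, lying on the bench. Bystander; origin at its underside.

How it is judged (in metres and radians):
On the way, in this order (a step that is already met when the one before it is completed fails the run):
1. the module is slid in until its bolt head lies in the open mouth of the cam (front within 10 mm of the stop, cam still open) (x of module_front in the frame of dock_face above -0.01 m and value of joint cam below 1 rad), for 0.2 s.
2. the cam is turned so that its hook is behind the bolt head (value of joint cam above 1.7 rad), for 0.1 s.
At the end, for the whole second after the job is handed in: The module's front is against the blue stop (within 1.5 mm) and pressed on it with more than 7 N by the cam's hook (cam turned past 1.9 rad), with module and cam at rest and let go (contact force between module and stop above 7 N and x of module_front in the frame of dock_face above -0.0015 m and value of joint cam above 1.9 rad and linear speed of module below 0.01 m/s and velocity of joint cam between -0.05 and 0.05 rad/s); the robot touches nothing.
It fails at once if the module is forced against the stop with more than 40 N (overtightened or rammed) (contact force between module and stop above 40 N).
It fails at once if any of the other things (screwdriver, bit box, spare module, multimeter, tape, can, spanner) is moved more than 25 mm (distance of any of screwdriver, bit_box, spare_module, multimeter, tape, cleaner, wrench from where it was at the start of the episode above 0.025 m).
It also fails if it takes over 72 s, if anything falls off the work surface, if the arm or the gripper's body presses on something with over 40 N, if the wrist force passes 120 N, or if a joint passes its speed limit or range.

## Working session

There is one attempt and no reset: what is moved stays moved. The work goes in short steps, Python scripts to look and compute and a tool call to move; the robot and the scene stay as the last step left them, time stands still between calls to the robot, and variables do not carry over. Pictures are saved under pics/ and viewed, at most 11 in all, crops included, and the job is handed in when it is done.

Besides the shell and the picture viewer there is one more tool, called after "Call:" as name([rows], argument=value, ...), one row to a line, values as JSON. step_arm: Moves the arm, as the interface text tells. Its arguments: {"type":"object","properties":{"motion":{"type":"array"},"grip":{"type":"number"},"grip_force":{"type":"number"}},"required":["motion"]}

```bash
mkdir -p pics; cat > h.py <<'E'
import numpy as np, cv2
from rig import ctrl, camera, camera_model
def snap(n,f,crop=None,k=1):
    im=camera(n)[:,:,::-1]
    if crop: a,b,c,d=crop; im=im[b:d,a:c]
    cv2.imwrite('pics/'+f,cv2.resize(im,None,fx=k,fy=k,interpolation=cv2.INTER_CUBIC))
def ray(n,u,v,z):
    m=camera_model(n);R=cv2.Rodrigues(np.array(m['rvec'],float))[0];t=np.array(m['tvec'],float).ravel()
    d=R.T@np.linalg.solve(np.array(m['intrinsics'],float),[u,v,1.]);c=-R.T@t
    return c+d*(z-c[2])/d[2]
def proj(n,P):
    m=camera_model(n);return cv2.projectPoints(np.array(P,float).reshape(-1,1,3),np.array(m['rvec'],float),np.array(m['tvec'],float),np.array(m['intrinsics'],float),None)[0][:,0]
E
python3 - <<'E'
from h import *
snap('top','t0.png',k=1.5);snap('scene','s0.png',k=1.5)
o=ctrl.get_obs();print(o['t'],o['tool_rot'],o['finger_gap'])
E
```

```text
0.1 [[ 9.35597915e-01  3.53066667e-01 -6.86282563e-04]
 [ 3.53067319e-01 -9.35596669e-01  1.53019250e-03]
 [-1.01823715e-04 -1.67394886e-03 -9.99998594e-01]] 1.0012712524924836
```

View pics/t0.png

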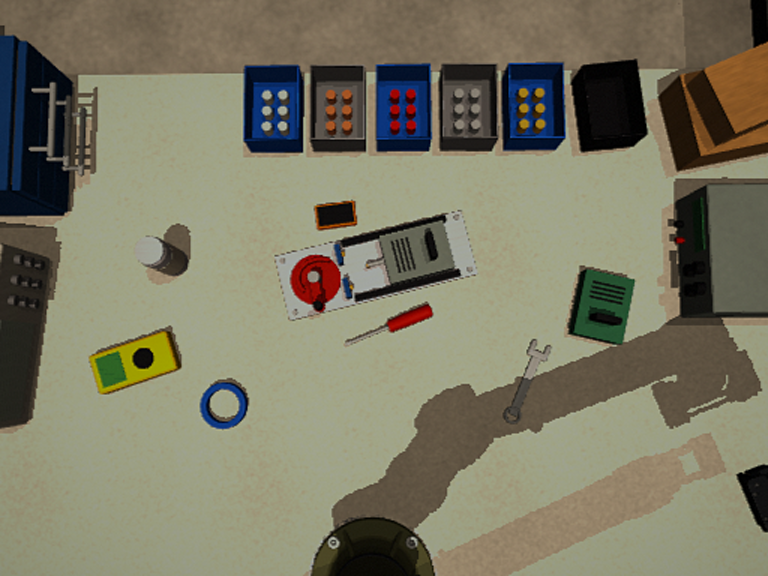

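View pics/s0.png

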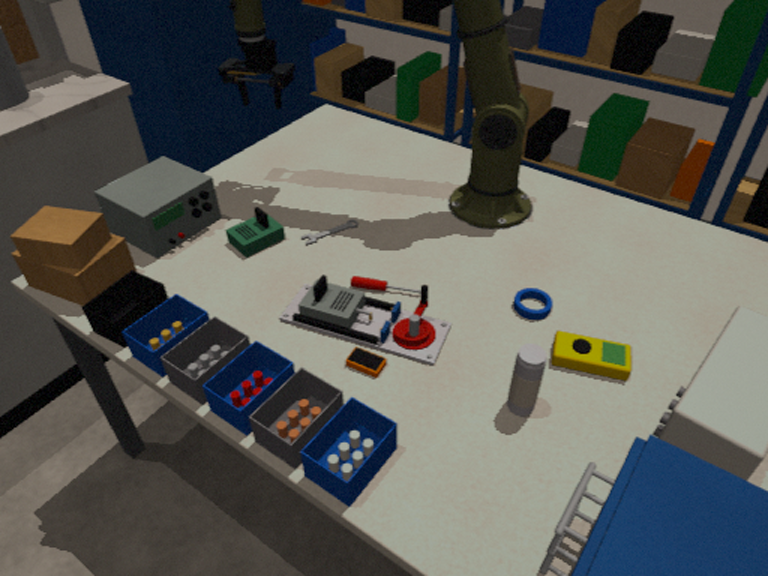

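The top view shows the dock near (375,265), with the cam at the left at (315,280), the module at (418,253) and its fin at (432,243). The screwdriver lies just in front of the dock. Next I'll enlarge it.

```bash
python3 - <<'E'
from h import *
snap('top','t1.png',(175,130,325,222),5.33)
snap('scene','s1.png',(180,170,310,250),6)
E
```

```text
(no output)
```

View pics/t1.png

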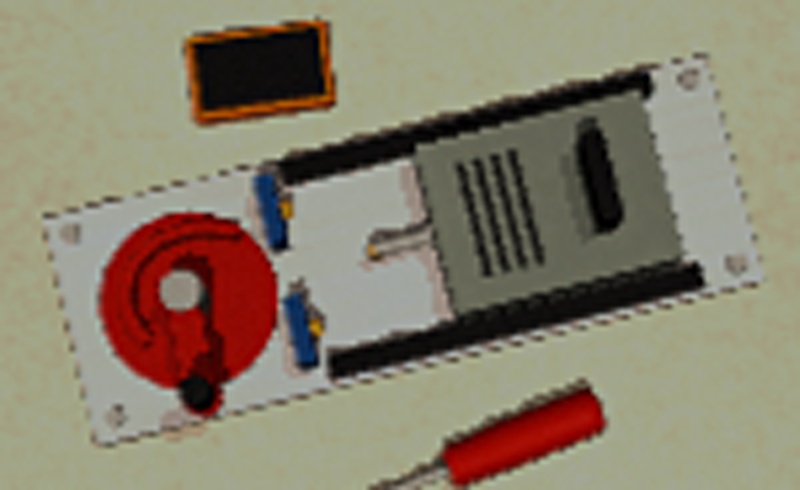

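View pics/s1.png

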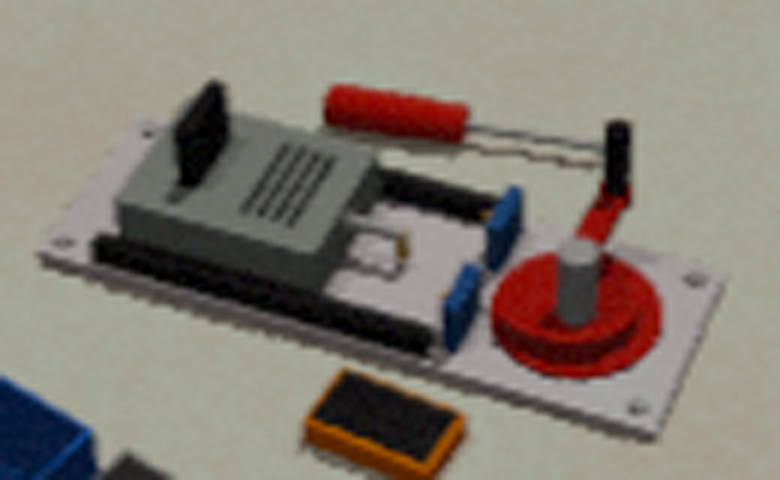

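The top crop shows the tray corners at (43,215), (708,55), (762,283) and (97,443), the disc centre at (188,300) and the knob top at (197,391). The fin is at about (600,175) and the module's front top edge runs from (415,147) to (455,318). The dock's +x points left in the picture.

```bash
cat > pose.py <<'E'
from h import *
k=5.333
def T(x,y,z): return ray('top',175+(x+.5)/k-.5,130+(y+.5)/k-.5,z)
def S(x,y,z): return ray('scene',180+(x+.5)/6-.5,170+(y+.5)/6-.5,z)
E
python3 - <<'E'
from pose import *
c=[T(*p,10) for p in [(43,215),(708,55),(762,283),(97,443)]]
print(np.round(c,1))
x=(c[0]-c[1]+c[3]-c[2])[:2];print('len',np.linalg.norm(c[0]-c[1]),np.linalg.norm(c[0]-c[3]))
yaw=np.arctan2(x[1],x[0]);y=(c[3]-c[0])[:2]
print('yaw',yaw,'yaw via y',np.arctan2(y[1],y[0])-np.pi/2,'ctr',np.mean(c,0))
s=[S(*p,10) for p in [(728,275),(655,437),(40,258),(150,120)]]
print('scene',np.round(s,1))
d=T(188,300,20);print('disc',d,'axis top',T(181,290,60))
kn=T(197,391,100);print('knob',kn,S(618,127,100))
R=np.array([[np.cos(yaw),np.sin(yaw)],[-np.sin(yaw),np.cos(yaw)]])
ctr=np.mean(c,0)[:2]
L=lambda p:R@(p[:2]-ctr)
print('rel tray: disc',L(d),'knob',L(kn))
for n,p,z in [('front a',(415,147),50),('front b',(455,318),50),('rear a',(645,93),50),('rear b',(683,262),50),('fin top a',(588,122),91),('fin top b',(613,228),91),('fin',(604,172),91),('blue a',(262,178),44),('blue b',(305,365),44)]:
    q=T(*p,z);print(n,np.round(q,1),np.round(L(q),1))
print('fin scene',S(213,85,91),S(180,118,91))
print('cam top pos', (lambda m:-cv2.Rodrigues(np.array(m['rvec']))[0].T@np.array(m['tvec']).ravel())(camera_model('top')))
E
```

```text
[[ 590.9  180.6   10. ]
 [ 674.4 -169.4   10. ]
 [ 553.3 -195.8   10. ]
 [ 470.9  151.1   10. ]]
len 359.79547132490217 123.5689212405794
yaw 1.8043486101719357 yaw via y -4.471652787259419 ctr [572.37652747  -8.38374118  10.        ]
scene [[ 470.8  154.6   10. ]
 [ 591.9  183.2   10. ]
 [ 676.8 -162.2   10. ]
 [ 554.7 -188.1   10. ]]
disc [544.47365486 103.08838651  20.        ] axis top [544.82095489 102.71095488  60.        ]
knob [490.60904354  90.63387717 100.        ] [490.00148222  92.10994035 100.        ]
rel tray: disc [114.90340165   1.34678968] knob [115.25317355  56.63140613]
front a [618.8 -15.2  50. ] [-17.3 -43.6]
front b [531.2 -35.1  50. ] [-16.4  46.3]
rear a [ 646.1 -132.4   50. ] [-137.8  -43. ]
rear b [ 559.2 -150.6   50. ] [-135.3   45.7]
fin top a [ 623.4 -100.6   91. ] [-101.5  -28.3]
fin top b [ 570.7 -112.3   91. ] [-100.7   25.7]
fin [ 598.5 -108.2   91. ] [-103.1   -2.3]
blue a [604.3  63.2  44. ] [ 62.2 -47.6]
blue b [508.2  41.1  44. ] [63. 51.]
fin scene [ 578.2586065  -112.14604132   91.        ] [ 609.33839649 -109.23930446   91.        ]
cam top pos [ 394.76862169  -21.23741509 1285.97722123]
```

Call:
step_arm([
  [0.15, 0.2, 0, 0, 0, 0.08],
  [0.3, 0.4, 0, 0, 0, 0.16],
  [0.45, 0.6, 0, 0, 0, 0.24],
  [0.6, 0.8, 0, 0, 0, 0.32],
  [0.75, 1.0, 0, 0, 0, 0.4],
  [0.75, 1.0, 0, 0, 0, 0.48],
  [0.75, 1.0, 0, 0, 0, 0.56],
  [0.75, 1.0, 0, 0, 0, 0.64],
], grip=0.0)

```text
t: 0.87
tcp_pos: [342.6, -457.3, 222.6]
tool_rot: [[0.2, 0.98, -0.0], [0.98, -0.2, -0.0], [-0.0, -0.0, -1.0]]
force: [-0.3, -1.1, -0.7]
finger_gap: 0.527
finger_force: 0.0
```

```bash
cat > st.py <<'E'
from h import *
o=ctrl.get_obs();R=np.array(o['tool_rot'])
print(round(o['t'],2),'q',np.round(o['q'],2),'p',np.round(o['tcp_pos'],1),'yawx',np.arctan2(R[1,0],R[0,0]).round(3),'F',np.round(o['force'],1),o['finger_gap'],o['finger_force'])
E
python3 st.py
```

```text
0.87 q [ 1.13  0.17 -0.27  1.64  0.05  1.34  0.64] p [ 342.6 -457.3  222.6] yawx 1.369 F [-0.3 -1.1 -0.7] 0.527251278934015 0.0
```

Call:
step_arm([
  [0.2, 0.2, 0, 0, 0, 0.08],
  [0.4, 0.4, 0, 0, 0, 0.16],
  [0.6, 0.6, 0, 0, 0, 0.24],
  [0.7, 0.8, 0, 0, 0, 0.32],
  [0.75, 1.0, 0, 0, 0, 0.4],
  [0.75, 1.0, 0, 0, 0, 0.48],
  [0.75, 1.0, 0, 0, 0, 0.56],
  [0.75, 1.0, 0, 0, 0, 0.637],
])

```text
t: 1.53
tcp_pos: [454.7, -307.3, 222.5]
tool_rot: [[-0.716, 0.698, -0.0], [0.698, 0.716, -0.0], [-0.0, -0.0, -1.0]]
force: [-0.6, -0.7, -0.4]
finger_gap: 0.501
finger_force: 0.0
```

Call:
step_arm([
  [0.2, 0.2, 0, 0, 0, 0.08],
  [0.4, 0.4, 0, 0, 0, 0.16],
  [0.6, 0.6, 0, 0, 0, 0.24],
  [0.75, 0.8, 0, 0, 0, 0.32],
  [0.88, 1.0, 0, 0, 0, 0.4],
  [0.94, 1.0, 0, 0, 0, 0.48],
  [0.94, 1.0, 0, 0, 0, 0.56],
  [0.94, 1.0, 0, 0, 0, 0.637],
])

```text
t: 2.2
tcp_pos: [596.0, -156.9, 222.1]
tool_rot: [[-0.974, -0.226, -0.0], [-0.226, 0.974, 0.001], [0.0, 0.001, -1.0]]
force: [0.7, -1.5, 0.4]
finger_gap: 0.503
finger_force: 0.0
```

```bash
python3 st.py
```

```text
2.2 q [ 0.79  0.33 -0.71  1.52  0.21  1.38  1.86] p [ 596.  -156.9  222.1] yawx -2.914 F [ 0.7 -1.5  0.4] 0.5027230590546848 0.0
```

Call:
step_arm([
  [0, 0.17, 0, 0, 0, 0],
  [0, 0.34, -0.05, 0, 0, 0],
  [0, 0.34, -0.2, 0, 0, 0],
  [0, 0.34, -0.4, 0, 0, 0],
  [0, 0.34, -0.6, 0, 0, 0],
  [0, 0.34, -0.75, 0, 0, 0],
  [0, 0.34, -0.75, 0, 0, 0],
])

```text
t: 2.78
tcp_pos: [591.5, -107.0, 104.8]
tool_rot: [[-0.976, -0.217, -0.009], [-0.217, 0.976, 0.002], [0.008, 0.004, -1.0]]
force: [-1.6, -0.6, -0.4]
finger_gap: 0.495
finger_force: 0.0
```

```bash
python3 st.py; python3 - <<'E'
from h import *
snap('scene','s2.png',(170,140,320,240),5.3)
E
```

```text
2.78 q [ 0.71  0.4  -0.71  1.69  0.27  1.17  1.72] p [ 591.5 -107.   104.8] yawx -2.922 F [-1.6 -0.6 -0.4] 0.4947280573762816 0.0
```

View pics/s2.png

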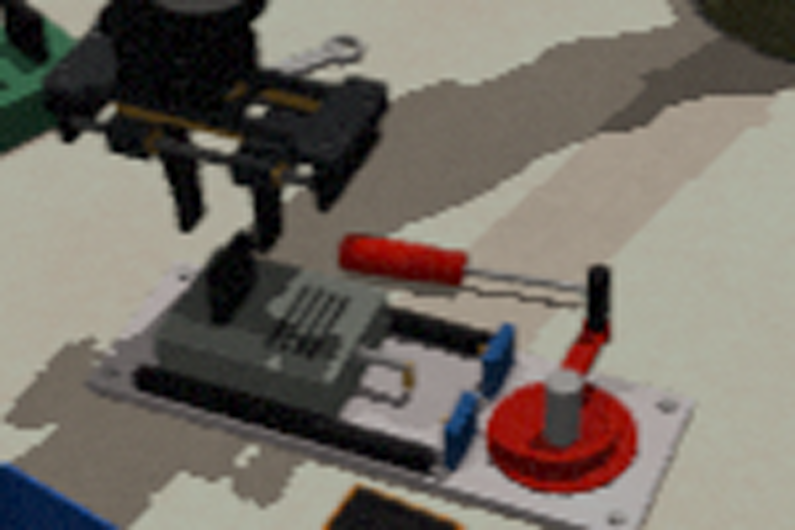

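The scene crop shows the fingers at (187,215) and (265,235) straddling the fin top at (232,245), so I'll go down and grip.

Call:
step_arm([
  [0, 0, -0.1, 0, 0, 0],
  [0, 0, -0.2, 0, 0, 0],
  [0, 0, -0.28, 0, 0, 0],
  [0, 0, -0.33, 0, 0, 0],
  [0, 0, -0.33, 0, 0, 0],
  [0, 0, -0.33, 0, 0, 0],
])

```text
t: 3.33
tcp_pos: [595.8, -107.2, 61.2]
tool_rot: [[-0.976, -0.217, 0.001], [-0.217, 0.976, 0.0], [-0.001, -0.0, -1.0]]
force: [0.1, -0.0, -0.0]
finger_gap: 0.499
finger_force: 0.0
```

Call:
step_arm([
  [0, 0, 0, 0, 0, 0],
  [0, 0, 0, 0, 0, 0],
  [0, 0, 0, 0, 0, 0],
  [0, 0, 0, 0, 0, 0],
  [0, 0, 0, 0, 0, 0],
  [0, 0, 0, 0, 0, 0],
], grip=-0.9, grip_force=8)

```text
t: 3.83
tcp_pos: [595.5, -107.1, 60.8]
tool_rot: [[-0.976, -0.217, 0.0], [-0.217, 0.976, 0.0], [-0.0, 0.0, -1.0]]
force: [-1.6, 0.7, 1.5]
finger_gap: 0.14
finger_force: 8.0
```

```bash
python3 st.py
```

```text
3.83 q [ 0.69  0.44 -0.69  1.73  0.31  1.08  1.69] p [ 595.5 -107.1   60.8] yawx -2.922 F [-1.6  0.7  1.5] 0.13972619906477043 7.958052592584863
```

Call:
step_arm([
  [-0.012, 0.05, 0, 0, 0, 0],
  [-0.024, 0.1, 0, 0, 0, 0],
  [-0.036, 0.15, 0, 0, 0, 0],
  [-0.048, 0.2, 0, 0, 0, 0],
  [-0.06, 0.25, 0, 0, 0, 0],
  [-0.071, 0.3, 0, 0, 0, 0],
  [-0.083, 0.35, 0, 0, 0, 0],
  [-0.093, 0.389, 0, 0, 0, 0],
  [-0.093, 0.389, 0, 0, 0, 0],
  [-0.093, 0.389, 0, 0, 0, 0],
])

```text
t: 4.67
tcp_pos: [581.0, -46.2, 60.7]
tool_rot: [[-0.976, -0.219, -0.001], [-0.219, 0.976, 0.003], [0.0, 0.003, -1.0]]
force: [-3.3, 2.5, 5.4]
finger_gap: 0.133
finger_force: 8.0
```

```bash
python3 st.py; python3 - <<'E'
from h import *
snap('scene','s3.png',(180,170,310,250),6)
E
```

```text
4.67 q [ 0.64  0.41 -0.72  1.78  0.3   1.07  1.6 ] p [581.  -46.2  60.7] yawx -2.92 F [-3.3  2.5  5.4] 0.1334876556883816 7.993851977807935
```

View pics/s3.png

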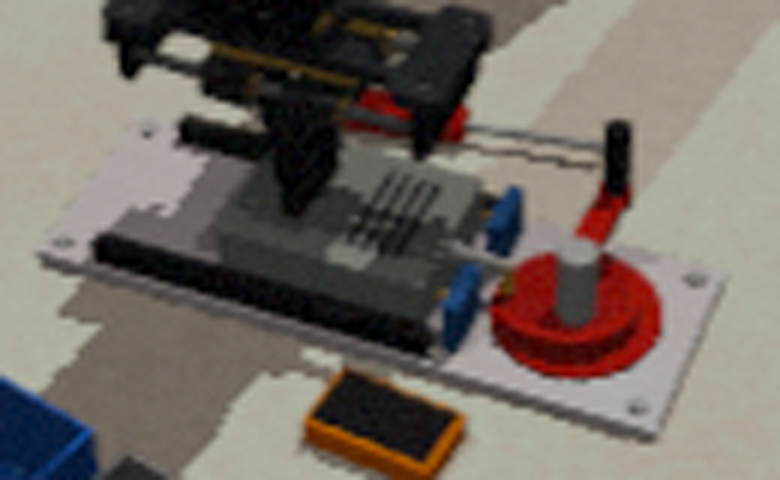

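The crop shows the module about 12 mm short, with the bolt head at the cam's mouth near (508,285). I'll continue slowly.

Call:
step_arm([
  [-0.004, 0.016, 0, 0, 0, 0],
  [-0.008, 0.032, 0, 0, 0, 0],
  [-0.01, 0.042, 0, 0, 0, 0],
  [-0.01, 0.042, 0, 0, 0, 0],
  [-0.01, 0.042, 0, 0, 0, 0],
])

```text
t: 5.13
tcp_pos: [580.2, -43.6, 60.7]
tool_rot: [[-0.976, -0.217, 0.0], [-0.217, 0.976, -0.001], [-0.0, -0.001, -1.0]]
force: [-0.4, -4.1, 5.6]
finger_gap: 0.137
finger_force: 8.0
```

Call:
step_arm([
  [-0.002, 0.007, 0, 0, 0, 0],
  [-0.003, 0.014, 0, 0, 0, 0],
  [-0.003, 0.014, 0, 0, 0, 0],
  [-0.003, 0.014, 0, 0, 0, 0],
])

```text
t: 5.47
tcp_pos: [579.7, -40.7, 60.7]
tool_rot: [[-0.976, -0.217, 0.0], [-0.217, 0.976, -0.0], [-0.0, -0.0, -1.0]]
force: [0.2, -3.3, 3.8]
finger_gap: 0.142
finger_force: 8.0
```

Call:
step_arm([
  [-0.002, 0.007, 0, 0, 0, 0],
  [-0.003, 0.014, 0, 0, 0, 0],
  [-0.003, 0.014, 0, 0, 0, 0],
  [-0.003, 0.014, 0, 0, 0, 0],
])

```text
t: 5.8
tcp_pos: [579.5, -38.8, 60.7]
tool_rot: [[-0.976, -0.217, 0.001], [-0.217, 0.976, -0.001], [-0.001, -0.001, -1.0]]
force: [0.5, -4.3, 4.7]
finger_gap: 0.138
finger_force: 8.0
```

Call:
step_arm([
  [-0.002, 0.007, 0, 0, 0, 0],
  [-0.003, 0.013, 0, 0, 0, 0],
  [-0.003, 0.013, 0, 0, 0, 0],
  [-0.003, 0.013, 0, 0, 0, 0],
])

```text
t: 6.13
tcp_pos: [579.1, -37.0, 60.7]
tool_rot: [[-0.976, -0.217, 0.001], [-0.217, 0.976, -0.001], [-0.001, -0.001, -1.0]]
force: [1.0, -5.4, 3.6]
finger_gap: 0.137
finger_force: 8.0
```

```bash
python3 st.py; python3 - <<'E'
from h import *
snap('scene','s4.png',(245,190,300,230),14)
E
```

```text
6.13 q [ 0.62  0.4  -0.72  1.79  0.3   1.06  1.58] p [579.1 -37.   60.7] yawx -2.923 F [ 1.  -5.4  3.6] 0.13733624349838217 8.032340820645913
```

View pics/s4.png

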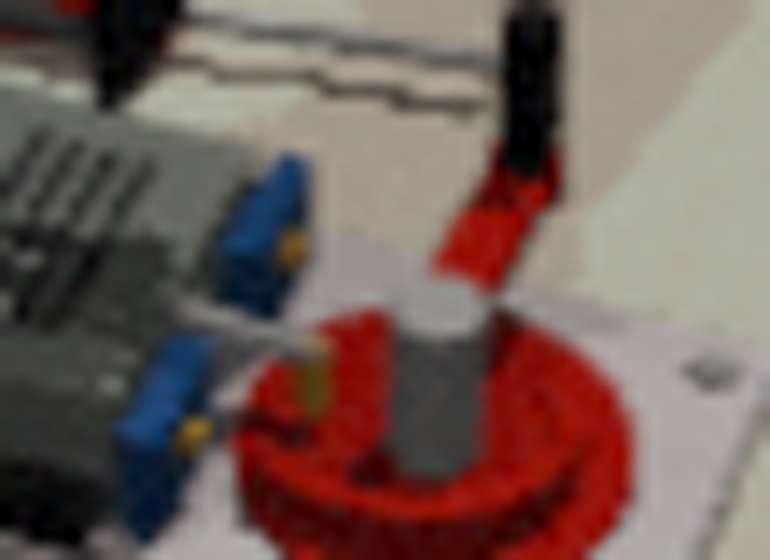

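The module is nearly home: the brass plunger tails stand out behind the stops at (290,245) and (195,432), and the bolt head at (315,380) sits in the mouth. I'll release.

Call:
step_arm([
  [0, 0, 0, 0, 0, 0],
  [0, 0, 0, 0, 0, 0],
  [0, 0, 0, 0, 0, 0],
  [0, 0, 0, 0, 0, 0],
], grip=-0.1)

```text
t: 6.52
tcp_pos: [577.9, -34.7, 59.9]
tool_rot: [[-0.976, -0.219, -0.001], [-0.219, 0.976, 0.002], [0.001, 0.002, -1.0]]
force: [-0.7, 1.2, -0.3]
finger_gap: 0.359
finger_force: 0.0
```

Call:
step_arm([
  [0, 0, 0.1, 0, 0, 0],
  [0, 0, 0.25, 0, 0, 0],
  [0, 0, 0.42, 0, 0, 0],
  [0, 0, 0.5, 0, 0, 0],
  [0, 0, 0.5, 0, 0, 0],
  [0, 0, 0.5, 0, 0, 0],
])

```text
t: 7.02
tcp_pos: [578.7, -36.0, 135.5]
tool_rot: [[-0.976, -0.218, 0.001], [-0.218, 0.976, 0.0], [-0.001, 0.0, -1.0]]
force: [1.0, 0.0, -0.8]
finger_gap: 0.45
finger_force: 0.0
```

```bash
python3 st.py; python3 - <<'E'
from h import *
snap('top','t2.png',(175,130,325,222),5.33)
E
```

```text
7.02 q [ 0.66  0.32 -0.76  1.72  0.23  1.2   1.63] p [578.7 -36.  135.5] yawx -2.922 F [ 1.   0.  -0.8] 0.45012120154518487 0.0
```

View pics/t2.png

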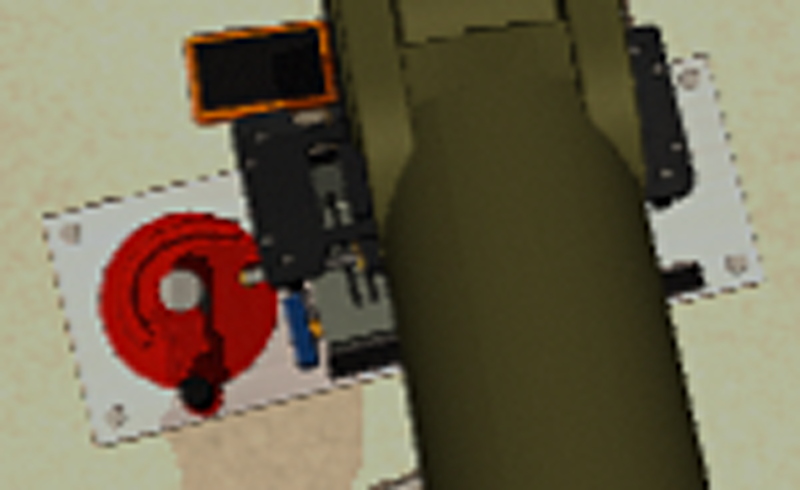

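Call:
step_arm([
  [-0.12, 0.17, 0, 0, 0, 0],
  [-0.24, 0.34, 0, 0, 0, 0],
  [-0.36, 0.51, 0, 0, 0, 0],
  [-0.48, 0.68, 0, 0, 0, 0],
  [-0.59, 0.85, 0, 0, 0, 0],
  [-0.59, 0.85, 0, 0, 0, 0],
  [-0.59, 0.85, 0, 0, 0, 0],
  [-0.59, 0.85, 0, 0, 0, 0],
])

```text
t: 7.73
tcp_pos: [489.7, 90.4, 134.6]
tool_rot: [[-0.976, -0.217, -0.001], [-0.217, 0.976, -0.0], [0.002, -0.0, -1.0]]
force: [-0.1, -0.3, -0.6]
finger_gap: 0.45
finger_force: 0.0
```

```bash
python3 st.py
```

```text
7.73 q [ 0.58  0.13 -0.86  1.91  0.11  1.15  1.47] p [489.7  90.4 134.6] yawx -2.923 F [-0.1 -0.3 -0.6] 0.4496343604311339 0.0
```

Call:
step_arm([
  [0.004, 0.006, -0.12, 0, 0, 0],
  [0.004, 0.006, -0.25, 0, 0, 0],
  [0.004, 0.006, -0.37, 0, 0, 0],
  [0.004, 0.006, -0.45, 0, 0, 0],
  [0.004, 0.006, -0.45, 0, 0, 0],
  [0.004, 0.006, -0.45, 0, 0, 0],
])

```text
t: 8.23
tcp_pos: [490.5, 91.5, 67.4]
tool_rot: [[-0.976, -0.216, -0.002], [-0.216, 0.976, 0.001], [0.002, 0.001, -1.0]]
force: [0.1, 0.2, 0.1]
finger_gap: 0.447
finger_force: 0.0
```

Call:
step_arm([
  [0, 0, 0, 0, 0, 0],
  [0, 0, 0, 0, 0, 0],
  [0, 0, 0, 0, 0, 0],
  [0, 0, 0, 0, 0, 0],
  [0, 0, 0, 0, 0, 0],
  [0, 0, 0, 0, 0, 0],
], grip=-0.9, grip_force=15)

```text
t: 8.73
tcp_pos: [491.1, 92.2, 68.7]
tool_rot: [[-0.976, -0.218, 0.001], [-0.218, 0.976, -0.0], [-0.001, -0.0, -1.0]]
force: [-1.2, -0.2, 3.3]
finger_gap: 0.176
finger_force: 15.0
```

```bash
python3 st.py; python3 - <<'E'
from h import *
snap('scene','s5.png',(220,150,320,225),8)
E
```

```text
8.73 q [ 0.54  0.23 -0.85  1.97  0.2   1.03  1.39] p [491.1  92.2  68.7] yawx -2.922 F [-1.2 -0.2  3.3] 0.17634329186231287 15.000147570390254
```

View pics/s5.png

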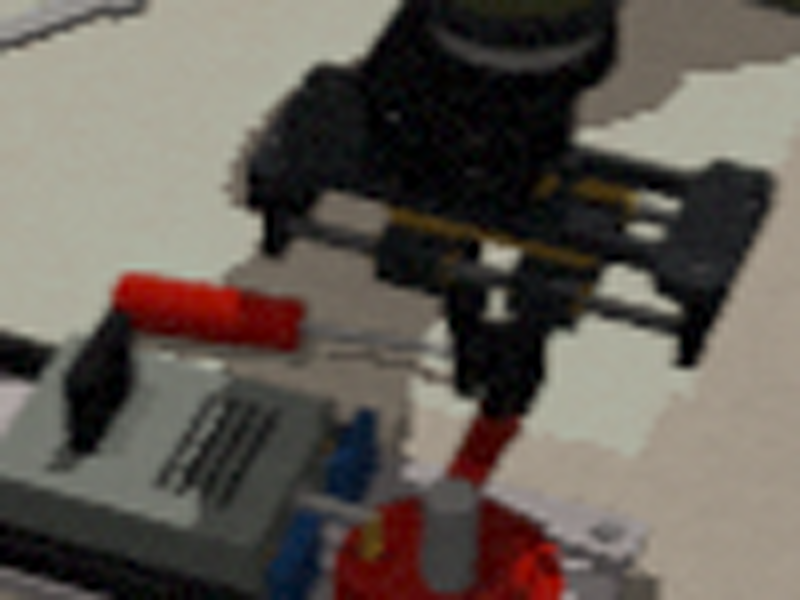

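The fingers hold the knob at (495,370), and the bolt head at (375,530) is in the mouth. Now I'll work out the arc shifts.

```bash
cat > arc.py <<'E'
import sys,numpy as np
from h import *
# usage: arc step n ; from measured tool yaw (tool x points radially outward)
C=np.array([float(v) for v in (sys.argv[3:5] or (544.6,103.0))])
o=ctrl.get_obs();p=np.array(o['tcp_pos'][:2]);R=np.array(o['tool_rot']);F=np.array(o['force'])
d=p-C;f=np.arctan2(d[1],d[0]);t=np.array([np.sin(f),-np.cos(f)])
print('t',round(o['t'],2),'q7',np.round(o['q'],2),'r',np.hypot(*d).round(1),'phi',f.round(3),'q~',(1.9-((f-1.804)%(2*np.pi)+np.pi)%(2*np.pi)+np.pi).round(3),'yaw-phi',(np.arctan2(R[1,0],R[0,0])-f).round(3),'Ft,Fr',(F[:2]@t).round(2),(F[:2]@d/np.hypot(*d)).round(2),'gap',o['finger_gap'].__round__(3))
s,n=float(sys.argv[1]),int(sys.argv[2])
g=lambda a:55*np.array([np.cos(a),np.sin(a)])
print([[*np.round((g(f-s*i)-g(f))/150,3).tolist(),0,0,0,round(-s*i/1.5708,3)] for i in range(1,n+1)])
E
python3 arc.py 0.08 8
```

```text
t 8.78 q7 [ 0.54  0.23 -0.85  1.97  0.2   1.03  1.39] r 54.6 phi -2.941 q~ 0.362 yaw-phi 0.019 Ft,Fr 0.37 0.39 gap 0.178
[[-0.005, 0.029, 0, 0, 0, -0.051], [-0.007, 0.058, 0, 0, 0, -0.102], [-0.007, 0.088, 0, 0, 0, -0.153], [-0.005, 0.117, 0, 0, 0, -0.204], [-0.0, 0.146, 0, 0, 0, -0.255], [0.007, 0.174, 0, 0, 0, -0.306], [0.016, 0.202, 0, 0, 0, -0.357], [0.028, 0.229, 0, 0, 0, -0.407]]
```

Call:
step_arm([
  [-0.005, 0.029, 0, 0, 0, -0.051],
  [-0.007, 0.058, 0, 0, 0, -0.102],
  [-0.007, 0.088, 0, 0, 0, -0.153],
  [-0.005, 0.117, 0, 0, 0, -0.204],
  [0, 0.146, 0, 0, 0, -0.255],
  [0.007, 0.174, 0, 0, 0, -0.306],
  [0.016, 0.202, 0, 0, 0, -0.357],
  [0.028, 0.229, 0, 0, 0, -0.407],
])

```text
t: 9.45
tcp_pos: [494.7, 126.3, 68.6]
tool_rot: [[-0.911, 0.411, -0.001], [0.411, 0.911, -0.001], [0.0, -0.001, -1.0]]
force: [-2.9, -1.3, 6.2]
finger_gap: 0.179
finger_force: 15.0
```

```bash
python3 arc.py 0.06 10
```

```text
t 9.45 q7 [ 0.4   0.24 -0.77  1.95  0.2   1.03  0.69] r 55.1 phi 2.704 q~ 1.0 yaw-phi 0.014 Ft,Fr -2.38 2.05 gap 0.179
[[0.01, 0.02, 0, 0, 0, -0.038], [0.021, 0.039, 0, 0, 0, -0.076], [0.033, 0.057, 0, 0, 0, -0.115], [0.046, 0.074, 0, 0, 0, -0.153], [0.061, 0.091, 0, 0, 0, -0.191], [0.076, 0.107, 0, 0, 0, -0.229], [0.092, 0.122, 0, 0, 0, -0.267], [0.109, 0.136, 0, 0, 0, -0.306], [0.127, 0.149, 0, 0, 0, -0.344], [0.146, 0.16, 0, 0, 0, -0.382]]
```

Call:
step_arm([
  [0.01, 0.02, 0, 0, 0, -0.038],
  [0.021, 0.039, 0, 0, 0, -0.076],
  [0.033, 0.057, 0, 0, 0, -0.115],
  [0.046, 0.074, 0, 0, 0, -0.153],
  [0.061, 0.091, 0, 0, 0, -0.191],
  [0.076, 0.107, 0, 0, 0, -0.229],
  [0.092, 0.122, 0, 0, 0, -0.267],
  [0.109, 0.136, 0, 0, 0, -0.306],
  [0.127, 0.149, 0, 0, 0, -0.344],
  [0.146, 0.16, 0, 0, 0, -0.382],
])

```text
t: 10.28
tcp_pos: [516.1, 150.1, 68.6]
tool_rot: [[-0.521, 0.854, -0.002], [0.854, 0.521, -0.001], [-0.0, -0.002, -1.0]]
force: [-4.0, -0.9, 7.4]
finger_gap: 0.176
finger_force: 15.0
```

```bash
python3 arc.py 0.04 10
```

```text
t 10.28 q7 [ 0.27  0.29 -0.68  1.88  0.21  1.04  0.05] r 55.1 phi 2.115 q~ 1.589 yaw-phi 0.004 Ft,Fr -3.88 1.25 gap 0.176
[[0.013, 0.007, 0, 0, 0, -0.025], [0.026, 0.014, 0, 0, 0, -0.051], [0.039, 0.02, 0, 0, 0, -0.076], [0.052, 0.026, 0, 0, 0, -0.102], [0.066, 0.031, 0, 0, 0, -0.127], [0.08, 0.036, 0, 0, 0, -0.153], [0.094, 0.04, 0, 0, 0, -0.178], [0.108, 0.044, 0, 0, 0, -0.204], [0.123, 0.047, 0, 0, 0, -0.229], [0.137, 0.049, 0, 0, 0, -0.255]]
```

Call:
step_arm([
  [0.013, 0.007, 0, 0, 0, -0.025],
  [0.026, 0.014, 0, 0, 0, -0.051],
  [0.039, 0.02, 0, 0, 0, -0.076],
  [0.052, 0.026, 0, 0, 0, -0.102],
  [0.066, 0.031, 0, 0, 0, -0.127],
  [0.08, 0.036, 0, 0, 0, -0.153],
  [0.094, 0.04, 0, 0, 0, -0.178],
  [0.108, 0.044, 0, 0, 0, -0.204],
  [0.123, 0.047, 0, 0, 0, -0.229],
  [0.137, 0.049, 0, 0, 0, -0.255],
])

```text
t: 11.12
tcp_pos: [536.6, 157.3, 68.6]
tool_rot: [[-0.147, 0.989, -0.002], [0.989, 0.147, -0.001], [-0.001, -0.002, -1.0]]
force: [-4.2, -1.7, 7.4]
finger_gap: 0.176
finger_force: 15.0
```

```bash
python3 arc.py 0.02 10
```

```text
t 11.12 q7 [ 0.19  0.32 -0.61  1.83  0.21  1.05 -0.35] r 54.9 phi 1.717 q~ 1.987 yaw-phi 0.001 Ft,Fr -4.41 -1.03 gap 0.176
[[0.007, 0.001, 0, 0, 0, -0.013], [0.015, 0.002, 0, 0, 0, -0.025], [0.022, 0.003, 0, 0, 0, -0.038], [0.029, 0.003, 0, 0, 0, -0.051], [0.036, 0.004, 0, 0, 0, -0.064], [0.044, 0.004, 0, 0, 0, -0.076], [0.051, 0.004, 0, 0, 0, -0.089], [0.058, 0.004, 0, 0, 0, -0.102], [0.066, 0.004, 0, 0, 0, -0.115], [0.073, 0.003, 0, 0, 0, -0.127]]
```

Call:
step_arm([
  [0.007, 0.001, 0, 0, 0, -0.013],
  [0.015, 0.002, 0, 0, 0, -0.025],
  [0.022, 0.003, 0, 0, 0, -0.038],
  [0.029, 0.003, 0, 0, 0, -0.051],
  [0.036, 0.004, 0, 0, 0, -0.064],
])

```text
t: 11.53
tcp_pos: [542.0, 157.8, 68.6]
tool_rot: [[-0.048, 0.999, -0.002], [0.999, 0.048, -0.002], [-0.001, -0.002, -1.0]]
force: [-3.9, -1.6, 6.5]
finger_gap: 0.177
finger_force: 15.0
```

```bash
python3 arc.py 0.02 5
```

```text
t 11.53 q7 [ 0.18  0.33 -0.59  1.82  0.21  1.06 -0.44] r 54.8 phi 1.618 q~ 2.086 yaw-phi 0.001 Ft,Fr -3.94 -1.4 gap 0.177
[[0.007, 0.0, 0, 0, 0, -0.013], [0.015, 0.0, 0, 0, 0, -0.025], [0.022, 0.0, 0, 0, 0, -0.038], [0.029, 0.0, 0, 0, 0, -0.051], [0.037, -0.0, 0, 0, 0, -0.064]]
```

Call:
step_arm([
  [0.007, 0, 0, 0, 0, -0.013],
  [0.015, 0, 0, 0, 0, -0.025],
  [0.022, 0, 0, 0, 0, -0.038],
  [0.029, 0, 0, 0, 0, -0.051],
  [0.037, 0, 0, 0, 0, -0.064],
])

```text
t: 11.95
tcp_pos: [547.4, 157.7, 68.6]
tool_rot: [[0.052, 0.999, -0.002], [0.999, -0.052, -0.002], [-0.002, -0.002, -1.0]]
force: [-3.9, -1.9, 8.3]
finger_gap: 0.176
finger_force: 15.0
```

```bash
python3 arc.py 0.02 5
```

```text
t 11.95 q7 [ 0.16  0.33 -0.57  1.81  0.2   1.06 -0.54] r 54.7 phi 1.52 q~ 2.184 yaw-phi -0.002 Ft,Fr -3.85 -2.1 gap 0.176
[[0.007, -0.0, 0, 0, 0, -0.013], [0.015, -0.001, 0, 0, 0, -0.025], [0.022, -0.002, 0, 0, 0, -0.038], [0.029, -0.003, 0, 0, 0, -0.051], [0.036, -0.004, 0, 0, 0, -0.064]]
```

Call:
step_arm([
  [0.007, 0, 0, 0, 0, -0.013],
  [0.015, -0.001, 0, 0, 0, -0.025],
  [0.022, -0.002, 0, 0, 0, -0.038],
  [0.029, -0.003, 0, 0, 0, -0.051],
  [0.036, -0.004, 0, 0, 0, -0.064],
])

```text
t: 12.37
tcp_pos: [552.8, 156.9, 68.6]
tool_rot: [[0.152, 0.988, -0.002], [0.988, -0.152, -0.002], [-0.002, -0.002, -1.0]]
force: [-4.7, -2.2, 6.4]
finger_gap: 0.175
finger_force: 15.0
```

```bash
python3 arc.py 0.02 5
```

```text
t 12.37 q7 [ 0.15  0.34 -0.55  1.8   0.2   1.06 -0.63] r 54.6 phi 1.419 q~ 2.285 yaw-phi -0.001 Ft,Fr -4.32 -2.9 gap 0.175
[[0.007, -0.001, 0, 0, 0, -0.013], [0.014, -0.003, 0, 0, 0, -0.025], [0.022, -0.004, 0, 0, 0, -0.038], [0.029, -0.006, 0, 0, 0, -0.051], [0.036, -0.007, 0, 0, 0, -0.064]]
```

Call:
step_arm([
  [0.007, -0.001, 0, 0, 0, -0.013],
  [0.014, -0.003, 0, 0, 0, -0.025],
  [0.022, -0.005, 0, 0, 0, -0.038],
  [0.029, -0.007, 0, 0, 0, -0.051],
  [0.036, -0.009, 0, 0, 0, -0.064],
])

```text
t: 12.78
tcp_pos: [558.1, 155.7, 68.6]
tool_rot: [[0.251, 0.968, -0.002], [0.968, -0.251, -0.002], [-0.002, -0.002, -1.0]]
force: [-3.3, -1.7, 6.4]
finger_gap: 0.175
finger_force: 15.0
```

```bash
python3 arc.py 0.02 5
```

```text
t 12.78 q7 [ 0.13  0.35 -0.53  1.79  0.2   1.06 -0.72] r 54.4 phi 1.32 q~ 2.384 yaw-phi -0.003 Ft,Fr -2.8 -2.49 gap 0.175
[[0.007, -0.002, 0, 0, 0, -0.013], [0.014, -0.004, 0, 0, 0, -0.025], [0.021, -0.006, 0, 0, 0, -0.038], [0.028, -0.008, 0, 0, 0, -0.051], [0.035, -0.011, 0, 0, 0, -0.064]]
```

Call:
step_arm([
  [0.007, -0.002, 0, 0, 0, -0.013],
  [0.014, -0.004, 0, 0, 0, -0.025],
  [0.021, -0.006, 0, 0, 0, -0.038],
  [0.028, -0.008, 0, 0, 0, -0.051],
  [0.035, -0.011, 0, 0, 0, -0.064],
])

```text
t: 13.2
tcp_pos: [563.2, 154.1, 68.6]
tool_rot: [[0.346, 0.938, -0.003], [0.938, -0.346, -0.002], [-0.003, -0.002, -1.0]]
force: [-4.7, -1.3, 7.2]
finger_gap: 0.178
finger_force: 15.0
```

```bash
python3 arc.py 0.02 5
```

```text
t 13.2 q7 [ 0.12  0.35 -0.51  1.78  0.2   1.07 -0.81] r 54.4 phi 1.222 q~ 2.482 yaw-phi -0.005 Ft,Fr -4.02 -2.81 gap 0.178
[[0.007, -0.003, 0, 0, 0, -0.013], [0.014, -0.005, 0, 0, 0, -0.025], [0.02, -0.008, 0, 0, 0, -0.038], [0.027, -0.011, 0, 0, 0, -0.051], [0.034, -0.014, 0, 0, 0, -0.064]]
```

Call:
step_arm([
  [0.007, -0.003, 0, 0, 0, -0.013],
  [0.014, -0.005, 0, 0, 0, -0.025],
  [0.02, -0.008, 0, 0, 0, -0.038],
  [0.027, -0.011, 0, 0, 0, -0.051],
  [0.034, -0.014, 0, 0, 0, -0.064],
])

```text
t: 13.62
tcp_pos: [568.0, 152.0, 68.6]
tool_rot: [[0.439, 0.899, -0.003], [0.899, -0.439, -0.002], [-0.003, -0.002, -1.0]]
force: [-5.8, -1.4, 9.1]
finger_gap: 0.18
finger_force: 15.0
```

```bash
python3 arc.py 0.02 5
```

```text
t 13.62 q7 [ 0.11  0.36 -0.49  1.77  0.19  1.07 -0.91] r 54.3 phi 1.125 q~ 2.579 yaw-phi -0.009 Ft,Fr -4.64 -3.74 gap 0.18
[[0.007, -0.003, 0, 0, 0, -0.013], [0.013, -0.007, 0, 0, 0, -0.025], [0.02, -0.01, 0, 0, 0, -0.038], [0.026, -0.014, 0, 0, 0, -0.051], [0.032, -0.017, 0, 0, 0, -0.064]]
```

Call:
step_arm([
  [0.005, -0.005, 0, 0, 0, -0.013],
  [0.011, -0.011, 0, 0, 0, -0.025],
  [0.018, -0.015, 0, 0, 0, -0.038],
])

```text
t: 13.87
tcp_pos: [571.1, 150.2, 68.6]
tool_rot: [[0.492, 0.871, -0.002], [0.871, -0.492, -0.001], [-0.002, -0.002, -1.0]]
force: [-5.1, -0.9, 8.2]
finger_gap: 0.175
finger_force: 15.0
```

```bash
python3 arc.py 0.0125 4
```

```text
t 13.87 q7 [ 0.1   0.36 -0.48  1.76  0.19  1.07 -0.96] r 54.1 phi 1.059 q~ 2.645 yaw-phi -0.003 Ft,Fr -3.98 -3.23 gap 0.175
[[0.004, -0.002, 0, 0, 0, -0.008], [0.008, -0.005, 0, 0, 0, -0.016], [0.012, -0.007, 0, 0, 0, -0.024], [0.016, -0.009, 0, 0, 0, -0.032]]
```

Call:
step_arm([
  [0.004, -0.003, 0, 0, 0, -0.008],
  [0.008, -0.006, 0, 0, 0, -0.016],
  [0.012, -0.008, 0, 0, 0, -0.024],
  [0.016, -0.01, 0, 0, 0, -0.032],
  [0.02, -0.013, 0, 0, 0, -0.04],
])

```text
t: 14.28
tcp_pos: [573.6, 148.6, 68.6]
tool_rot: [[0.544, 0.839, -0.003], [0.839, -0.544, -0.001], [-0.002, -0.002, -1.0]]
force: [-6.2, -0.4, 7.1]
finger_gap: 0.178
finger_force: 15.0
```

```bash
python3 arc.py 0.0125 5
```

```text
t 14.28 q7 [ 0.09  0.36 -0.47  1.75  0.18  1.07 -1.01] r 54.0 phi 1.004 q~ 2.7 yaw-phi -0.009 Ft,Fr -5.01 -3.64 gap 0.178
[[0.004, -0.002, 0, 0, 0, -0.008], [0.008, -0.005, 0, 0, 0, -0.016], [0.011, -0.008, 0, 0, 0, -0.024], [0.015, -0.01, 0, 0, 0, -0.032], [0.019, -0.013, 0, 0, 0, -0.04]]
```

Call:
step_arm([
  [0.004, -0.002, 0, 0, 0, -0.008],
  [0.008, -0.005, 0, 0, 0, -0.016],
  [0.011, -0.008, 0, 0, 0, -0.024],
  [0.015, -0.011, 0, 0, 0, -0.032],
  [0.018, -0.014, 0, 0, 0, -0.04],
])

```text
t: 14.7
tcp_pos: [576.0, 146.9, 68.6]
tool_rot: [[0.596, 0.803, -0.004], [0.803, -0.596, -0.0], [-0.003, -0.003, -1.0]]
force: [-7.6, -0.4, 6.7]
finger_gap: 0.181
finger_force: 15.0
```

```bash
python3 arc.py 0.0125 5
```

```text
t 14.7 q7 [ 0.09  0.37 -0.46  1.75  0.18  1.07 -1.07] r 54.0 phi 0.95 q~ 2.754 yaw-phi -0.017 Ft,Fr -5.92 -4.72 gap 0.181
[[0.004, -0.003, 0, 0, 0, -0.008], [0.007, -0.005, 0, 0, 0, -0.016], [0.011, -0.008, 0, 0, 0, -0.024], [0.015, -0.011, 0, 0, 0, -0.032], [0.018, -0.014, 0, 0, 0, -0.04]]
```

Call:
step_arm([
  [0.003, -0.003, 0, 0, 0, -0.008],
  [0.006, -0.006, 0, 0, 0, -0.016],
  [0.01, -0.009, 0, 0, 0, -0.024],
])

```text
t: 14.95
tcp_pos: [577.3, 145.9, 68.6]
tool_rot: [[0.625, 0.78, -0.004], [0.78, -0.625, -0.0], [-0.003, -0.003, -1.0]]
force: [-6.7, 1.0, 8.4]
finger_gap: 0.174
finger_force: 15.0
```

```bash
python3 arc.py 0.0125 5
```

```text
t 14.95 q7 [ 0.08  0.37 -0.45  1.75  0.18  1.07 -1.1 ] r 54.0 phi 0.92 q~ 2.784 yaw-phi -0.025 Ft,Fr -5.94 -3.22 gap 0.174
[[0.004, -0.003, 0, 0, 0, -0.008], [0.007, -0.006, 0, 0, 0, -0.016], [0.011, -0.009, 0, 0, 0, -0.024], [0.014, -0.011, 0, 0, 0, -0.032], [0.018, -0.014, 0, 0, 0, -0.04]]
```

Call:
step_arm([
  [0.004, -0.003, 0, 0, 0, -0.008],
  [0.007, -0.006, 0, 0, 0, -0.016],
])

```text
t: 15.12
tcp_pos: [577.7, 145.6, 68.6]
tool_rot: [[0.644, 0.765, -0.005], [0.765, -0.644, 0.0], [-0.003, -0.004, -1.0]]
force: [-9.7, 1.1, 9.3]
finger_gap: 0.183
finger_force: 15.0
```

```bash
python3 arc.py 0.0125 3; python3 -c "
from h import *
t=np.array([.795,-.606])
for i in range(6): camera('top'); print((np.array(ctrl.get_obs()['force'])[:2]@t).round(2),end=' ')"; python3 arc.py 0.0125 3
```

```text
t 15.12 q7 [ 0.08  0.37 -0.45  1.75  0.18  1.07 -1.12] r 53.9 phi 0.91 q~ 2.794 yaw-phi -0.039 Ft,Fr -8.37 -5.06 gap 0.183
[[0.004, -0.003, 0, 0, 0, -0.008], [0.007, -0.006, 0, 0, 0, -0.016], [0.011, -0.009, 0, 0, 0, -0.024]]
-6.89 -6.58 -6.62 -7.17 -6.64 -7.33 t 15.42 q7 [ 0.08  0.37 -0.45  1.75  0.18  1.07 -1.12] r 53.9 phi 0.911 q~ 2.793 yaw-phi -0.039 Ft,Fr -7.3 -4.69 gap 0.183
[[0.004, -0.003, 0, 0, 0, -0.008], [0.007, -0.006, 0, 0, 0, -0.016], [0.011, -0.009, 0, 0, 0, -0.024]]
```

```bash
python3 -c "
from h import *
for i in range(4):
  camera('top');o=ctrl.get_obs();print(np.round(o['force'],1),np.round(o['wrist_torque'],3))"
```

```text
[-8.3  0.3  8.9] [0.199 1.68  0.149]
[-7.4  1.5  9.6] [0.21  1.673 0.14 ]
[-7.6  1.3  9.1] [0.235 1.659 0.167]
[-7.7  1.6  9.1] [0.21  1.744 0.177]
```

The tool has twisted ahead of the crank, so some torque also goes through the grip. I'll loosen the fingers, realign and test with a torque-free push.

Call:
step_arm([
  [0, 0, 0, 0, 0, 0],
  [0, 0, 0, 0, 0, 0.01],
  [-0.002, 0.002, 0, 0, 0, 0.025],
  [-0.004, 0.003, 0, 0, 0, 0.025],
  [-0.004, 0.003, 0, 0, 0, 0.025],
  [-0.004, 0.003, 0, 0, 0, 0.025],
], grip=-0.46)

```text
t: 16.12
tcp_pos: [580.1, 144.5, 68.0]
tool_rot: [[0.615, 0.789, 0.0], [0.789, -0.615, 0.0], [0.0, 0.0, -1.0]]
force: [-0.3, 0.6, -0.1]
finger_gap: 0.266
finger_force: 0.6
```

```bash
python3 arc.py 0.0125 5;python3 -c "
from h import *
for i in range(2):
  camera('top');o=ctrl.get_obs();print(np.round(o['force'],1),np.round(o['wrist_torque'],3))
snap('scene','s6.png',(235,175,300,223),12)"
```

```text
t 16.12 q7 [ 0.09  0.37 -0.45  1.75  0.18  1.07 -1.09] r 54.6 phi 0.863 q~ 2.841 yaw-phi 0.045 Ft,Fr -0.68 0.27 gap 0.266
[[0.003, -0.003, 0, 0, 0, -0.008], [0.007, -0.006, 0, 0, 0, -0.016], [0.01, -0.009, 0, 0, 0, -0.024], [0.014, -0.012, 0, 0, 0, -0.032], [0.017, -0.015, 0, 0, 0, -0.04]]
[-0.6  1.4  0.8] [ 0.274  0.098 -0.026]
[-1.1  1.  -0.1] [ 0.225  0.03  -0.047]
```

View pics/s6.png

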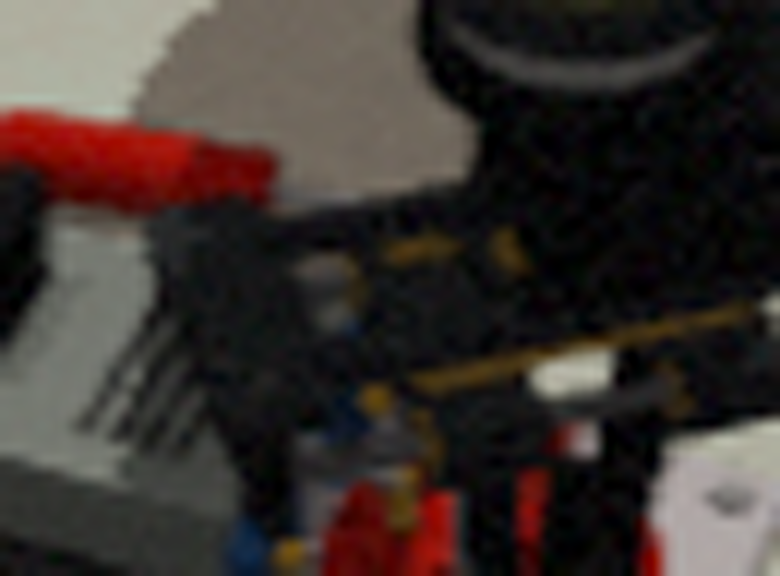

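The module looks home, with the bolt head at (405,500) beside the axis post. Now a push with the open fingers, in small steps.

Call:
step_arm([
  [0.002, -0.002, 0, 0, 0, 0],
  [0.004, -0.004, 0, 0, 0, 0],
  [0.006, -0.006, 0, 0, 0, 0],
  [0.008, -0.008, 0, 0, 0, 0],
  [0.01, -0.009, 0, 0, 0, 0],
  [0.01, -0.009, 0, 0, 0, 0],
])

```text
t: 16.77
tcp_pos: [580.5, 144.2, 68.0]
tool_rot: [[0.614, 0.789, -0.002], [0.789, -0.614, 0.001], [-0.0, -0.002, -1.0]]
force: [-3.4, 3.8, 1.9]
finger_gap: 0.269
finger_force: 2.6
```

Call:
step_arm([
  [0.002, -0.002, 0, 0, 0, 0],
  [0.004, -0.004, 0, 0, 0, 0],
  [0.006, -0.006, 0, 0, 0, 0],
  [0.008, -0.008, 0, 0, 0, 0],
  [0.01, -0.009, 0, 0, 0, 0],
  [0.01, -0.009, 0, 0, 0, 0],
])

```text
t: 17.27
tcp_pos: [581.0, 144.0, 67.9]
tool_rot: [[0.613, 0.79, -0.003], [0.79, -0.613, 0.002], [-0.001, -0.004, -1.0]]
force: [-4.9, 5.6, 2.1]
finger_gap: 0.273
finger_force: 3.9
```

```bash
python3 -c "
from h import *
for i in range(3):
  camera('top');o=ctrl.get_obs();f=np.array(o['force']);print(np.round(f,1),(f[:2]@[.77,-.64]).round(2),np.round(o['wrist_torque'],3),np.round(o['tcp_pos'],2),o['finger_force'],o['finger_gap'])"
```

```text
[-5.5  5.2  1.6] -7.56 [1.099 1.231 0.042] [580.97 144.01  67.9 ] 3.8712163944728673 0.27098015547506626
[-4.8  5.1  3.3] -7.01 [ 1.172  1.268 -0.01 ] [580.97 143.99  67.9 ] 3.866572470869869 0.272137420928605
[-6.1  5.7  3.3] -8.35 [1.196 1.182 0.058] [580.97 144.03  67.92] 3.866104620974511 0.27179341589700085
```

A torque-free push of about 7 N no longer turns the cam, so it is properly tight. I'll back off and leave.

Call:
step_arm([
  [-0.01, 0.009, 0, 0, 0, 0],
  [-0.025, 0.022, 0, 0, 0, 0],
  [-0.025, 0.022, 0, 0, 0, 0],
  [-0.025, 0.022, 0, 0, 0, 0],
], grip=-0.1)

```text
t: 17.75
tcp_pos: [579.7, 144.0, 68.2]
tool_rot: [[0.615, 0.788, 0.001], [0.788, -0.615, -0.001], [-0.0, 0.002, -1.0]]
force: [0.6, -0.1, -0.9]
finger_gap: 0.43
finger_force: 0.0
```

Call:
step_arm([
  [-0.025, 0.022, 0.1, 0, 0, 0],
  [-0.025, 0.022, 0.3, 0, 0, 0],
  [-0.025, 0.022, 0.5, 0, 0, 0],
  [-0.025, 0.022, 0.7, 0, 0, 0],
  [-0.025, 0.022, 0.85, 0, 0, 0],
  [-0.025, 0.022, 0.85, 0, 0, 0],
  [-0.025, 0.022, 0.85, 0, 0, 0],
])

```text
t: 18.33
tcp_pos: [576.8, 147.9, 197.3]
tool_rot: [[0.616, 0.788, 0.004], [0.788, -0.616, -0.0], [0.002, 0.003, -1.0]]
force: [-0.5, 0.1, -0.5]
finger_gap: 0.452
finger_force: 0.0
```

Call:
step_arm([
  [-0.2, 0.2, 0, 0, 0, 0],
  [-0.4, 0.4, 0, 0, 0, 0],
  [-0.6, 0.6, 0, 0, 0, 0],
  [-0.6, 0.8, 0, 0, 0, 0],
  [-0.6, 1, 0, 0, 0, 0],
  [-0.6, 1, 0, 0, 0, 0],
  [-0.6, 1, 0, 0, 0, 0],
  [-0.6, 1, 0, 0, 0, 0],
])

```text
t: 19.0
tcp_pos: [485.3, 296.9, 194.1]
tool_rot: [[0.615, 0.788, -0.002], [0.788, -0.615, -0.002], [-0.003, -0.0, -1.0]]
force: [-0.5, 0.5, -0.6]
finger_gap: 0.451
finger_force: 0.0
```

```bash
python3 st.py; python3 - <<'E'
from h import *
snap('top','t3.png',(175,130,325,222),5.33)
E
```

```text
19.0 q [-0.08  0.21 -0.59  1.68  0.12  1.29 -1.35] p [485.3 296.9 194.1] yawx 0.908 F [-0.5  0.5 -0.6] 0.4505995781875673 0.0
```

View pics/t3.png

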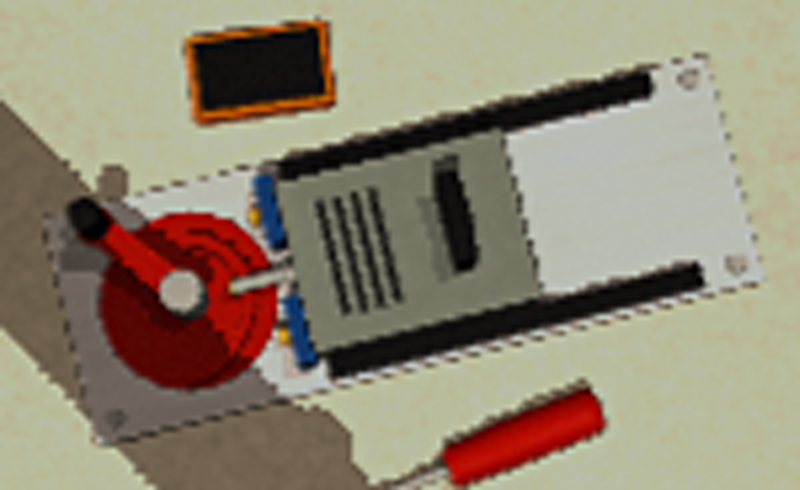

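The module's front is flush with both blue blocks (x≈290–310), the knob is at (88,218), and the bit box and screwdriver have not moved.

```bash
python3 -c "
from rig import ctrl
print(ctrl.hand_in())"
```

```text
the job is handed in; nothing more can be done
None
```

I handed the job in at about 19 s: the module is flush against the blue stop, the cam is at about 2.8 rad and did not turn under a push of about 7 N, and the arm is clear. The grip's twist may have briefly taken the tightening load to about 9 N. The bit box and screwdriver look unmoved; I didn't recheck the other bystanders, and the hand-in gave no verdict.

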